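Close the complete dropper-bottle kit

ROBOT

A 6-joint arm with a two-finger parallel gripper is mounted at the origin on the work surface. World frame = base frame: x ahead of the robot, y to its left, z up, the work surface at z = 0. Lengths are in mm, angles in rad, forces in N, time in s.
With the tool pointing down it reaches from about 275 to 1000 mm from the base axis. Payload 8.4 kg.
Tool frame: the origin (TCP) lies on the centre line of the jaws, within the pads' length; the fingertips stand 17 mm ahead of it and the grasp point (between the pads) lies 2 mm behind it (r.tcp_to_tips is the z of the fingertips in the tool frame, in mm); z points along the fingers, y is the direction in which the jaws open and shut (so a half turn about z gives the same grasp; the last joint's range is limited). The gripper opens to 85 mm and grips with 20 to 120 N. Pads are 22 mm wide; open, the fingers measure 114 mm over their backs; the gripper's body (76 mm by 85 mm) begins 54 mm behind the grasp point. The pads swing forward as they close: fully open they stand 13 mm farther back than shut.
Start: joints at [-1.263, 0.353, 1.633, -0, 1.155, -0.002], TCP at [190.541, -595.25, 248.281] pointing down, gripper open.
Joint ranges: [-2.63, 2.63], [-0.92, 2.1], [0.06, 2.66], [-1.3, 4.44], [0, 2.69], [-3.02, 3.02]. Speed limits (rad/s): [2.22, 2.22, 2.79, 3.14, 3.14, 3.14].

INTERFACE

Orientations are given as [roll, pitch, yaw] about the fixed x, y, z axes, in that order (R = Rz(yaw) Ry(pitch) Rx(roll)).
In Python, from rig import r, cams, job gives the robot as it stands.
- The arm moves only by the tool drive_tool, never from a script. Its argument "deltas" is a list of rows, each a list of 4 numbers: the shift along the tool's x, y, z in cm, then the turn about the tool's z in rad. In form: [[x, y, z, roll], ...]. A call has 1 to 12 rows; each row shifts and turns the commanded pose from where the row before left it, along the tool's axes as they then stand; what a row does not reach is not made up. A row lasts 1/12 s, in which the tool goes at most 41.7 mm and 7.16 degrees, less where a joint would pass 70% of its speed; a pose out of reach is approached as far as the arm can. A call with a gripper value outside its range is refused whole. "jaw" is the closure, from 0 (fully open) to 1 (shut), set as the call begins (left out, the last holds). The fingers move at their own pace and stop on an object; "force" is the grip in N (left out, the last holds). Time passes only in rows, so rows that do not move let the fingers close. It gives the time, the measured TCP pose, the force and the opening at its end, in the units of the state.
- r.sense(): the state, without advancing time (a new reading comes with each control period).
- cams.grab_frame(name): name is "scene" or "top" or "wrist"; returns (picture, depth): 384x512x3 uint8, red, green, blue; 384x512 float32, mm along the optical axis (not along the pixel's ray), 0 where there is no reading.
- cams.camera_params(name): a dict with "fx", "fy", "cx", "cy" (pixels), "R" (3x3) and "t" (3): a world point X has camera coordinates R X + t. Camera axes: x right, y down, z forward; pixel columns grow to the right and rows downward; lengths in mm; the calibration is good to about 2 mm. A picture is of the moment at which its call begins: read the wrist's pose just before it. camera_params takes no time and is no camera call; for the wrist camera it gives the pose at the moment of the call.
- job.sign_off(): hands the job in, once; it reports no verdict.
The state is a dict: "clock": time; "qpos": joint angles; "qvel": joint speeds; "joint_efforts": joint torques, N m; "eef_pos": TCP position; "tcp_rot": TCP orientation; "contact_force": force on the tool from outside, world axes, zero at the start; "wrist_torque": the same for the moment, N m; "opening": opening from 0.0 (shut) to 1.0 (fully open).
Only numpy, scipy, OpenCV 4.12 (cv2) and the standard library are available. Lean on these libraries where they do the work, as an engineer would, in place of code of your own. Each camera call takes 0.05 s, during which the arm holds its last target. There are 200 camera calls.

TASK

Two open kit cartons stand on the packing bench: one holds its full set of six tall dropper bottles, in the other a squat wide-capped jar sits where one bottle should be. Close only the carton with the full set: first fold both of its short side flaps in flat, with the long top flap still standing open, then fold the long top flap down flat over them. Leave the other carton open with all three of its flaps standing up, and do not shift anything else on the bench.

Things in the scene. Friction and masses are not known exactly. Their poses are not given: they have to be found in the camera images.
- carton_a: open brown board kit carton on the robot's left, +y, fixed to the table; outside 86 mm (its x) by 124 mm (its y) by 100 mm high. Origin: centre of its underside, z up; its -x side faces the robot at yaw 0. Six cells inside, centres at x = -19, +19 by y = -38, 0, +38 mm, each holding a bottle or the jar, all below the rim
- a_left (a joint): short side flap on the +y end of carton_a: 0 = folded in flat (dead stop), 1.57 = upright, more = leaning outward (to 2.4). Hinge line along the carton's x at y = +62 mm, z = 100 mm; board 78 mm along the hinge, 45 mm from hinge to free edge, 3 mm thick, z 100 to 103 mm when flat. Stays where it is left; 0.5 N at the free edge moves it
- a_right (a joint): short side flap on the -y end of carton_a: 0 = folded in flat (dead stop), 1.57 = upright, more = leaning outward (to 2.4). Hinge line along the carton's x at y = -62 mm, z = 100 mm; board 78 mm along the hinge, 45 mm from hinge to free edge, 3 mm thick, z 100 to 103 mm when flat. Stays where it is left; 0.5 N at the free edge moves it
- a_top (a joint): long top flap of carton_a: 0 = flat over the side flaps (dead stop), 1.57 = upright, more = leaning outward, to the carton's +x (to 2.4). Hinge line along the carton's y at x = +43 mm, z = 104 mm; board 124 mm along the hinge, 86 mm from hinge to free edge, 3 mm thick, z 104 to 107 mm when flat. Stays where it is left; 0.5 N at the free edge moves it
- carton_b: open brown board kit carton on the robot's right, -y, fixed to the table; outside 86 mm (its x) by 124 mm (its y) by 100 mm high. Origin: centre of its underside, z up; its -x side faces the robot at yaw 0. Six cells inside, centres at x = -19, +19 by y = -38, 0, +38 mm, each holding a bottle or the jar, all below the rim
- b_left (a joint): short side flap on the +y end of carton_b: 0 = folded in flat (dead stop), 1.57 = upright, more = leaning outward (to 2.4). Hinge line along the carton's x at y = +62 mm, z = 100 mm; board 78 mm along the hinge, 45 mm from hinge to free edge, 3 mm thick, z 100 to 103 mm when flat. Stays where it is left; 0.5 N at the free edge moves it
- b_right (a joint): short side flap on the -y end of carton_b: 0 = folded in flat (dead stop), 1.57 = upright, more = leaning outward (to 2.4). Hinge line along the carton's x at y = -62 mm, z = 100 mm; board 78 mm along the hinge, 45 mm from hinge to free edge, 3 mm thick, z 100 to 103 mm when flat. Stays where it is left; 0.5 N at the free edge moves it
- b_top (a joint): long top flap of carton_b: 0 = flat over the side flaps (dead stop), 1.57 = upright, more = leaning outward, to the carton's +x (to 2.4). Hinge line along the carton's y at x = +43 mm, z = 104 mm; board 124 mm along the hinge, 86 mm from hinge to free edge, 3 mm thick, z 104 to 107 mm when flat. Stays where it is left; 0.5 N at the free edge moves it
- last_bottle: amber dropper bottle with a narrow black collar and rubber bulb, 32 mm across, 91 mm high, the sixth of the full set (the other ten alike are fixed in the cartons); origin at the centre of its underside, 3 mm above the table. It stands in one cell of one carton
- squat_jar: squat amber jar with a wide metal screw cap, 35 mm across, 45 mm high, half as high as the bottles; origin at the centre of its underside. It stands in one cell of the carton that is not complete
- tip_box: lower of two stacked pipette-tip boxes, 120 x 85 x 66 mm, dark base and white cover, near the table's far edge; origin at the centre of its underside
- tip_box_upper: the same box, stacked on tip_box
- spare_bottle: a dropper bottle standing loose on the table between the cartons, 32 mm across, 91 mm high; origin at the centre of its underside
- slide_box: flat paper box 83 x 30 x 26 mm lying between the cartons; origin at the centre of its underside
- tape_roll: paper tape roll lying flat, 80 mm across, 24 mm high; origin at the centre of its underside
- spatula: small 180 mm spatula lying on the table
- wash_bottle: white plastic bottle, 64 mm across, 150 mm high, standing near the far edge; origin at the centre of its underside
Not all that is in view belongs to the job. What is shaped like the carton_a but red or yellow is not meant.

How it is judged:
By the outcome, as a careful person would: the job done as asked, in the order asked, and still so for the second after the job is handed in, with the robot touching nothing.
It also fails if it takes over 51 s, if anything falls off the work surface, if the arm or the gripper's body presses on something with over 40 N, if the wrist force passes 120 N, or if a joint passes its speed limit or range.

## Working session

There is one attempt and no reset: what is moved stays moved. The work goes in short steps, Python scripts to look and compute and a tool call to move; the robot and the scene stay as the last step left them, time stands still between calls to the robot, and variables do not carry over. Pictures are saved under pics/ and viewed, about 8 in all and at most 12, crops included, and the job is handed in when it is done.

Besides the shell and the picture viewer there is one more tool, called after ">>>" as name(argument=value, ...), one argument or row to a line, values as JSON. drive_tool: Moves the arm, as the interface text tells. Its arguments: {"type":"object","properties":{"deltas":{"type":"array"},"jaw":{"type":"number"},"force":{"type":"number"}},"required":["deltas"]}

```bash
mkdir -p pics
python3 - <<'E'
from rig import r,cams,job
import cv2,numpy as np
s=r.sense();print(s['clock'],s['eef_pos'],s['tcp_rot'],s['opening'],r.tcp_to_tips)
for n in['scene','top']:
    p,d=cams.grab_frame(n);cv2.imwrite(f'pics/{n}0.png',p[...,::-1]);np.savez(f'{n}0.npz',p=p,d=d,**cams.camera_params(n))
    print(n,cams.camera_params(n))
E
```

```text
0.0 [ 190.39445788 -594.84113397  247.57803456] [-3.14025771e+00  7.87672540e-06  3.09784451e-01] 0.9998130377058947 17.0
scene {'fx': 412.63313814877426, 'fy': 412.63313814877426, 'cx': 255.89392085884765, 'cy': 202.33487845399364, 'R': array([[ 0.75560051,  0.65500554, -0.005967  ],
       [ 0.41268404, -0.48309827, -0.77220978],
       [-0.50868433,  0.58101962, -0.63533964]]), 't': array([-450.87431917, -117.64501079, 1408.31224248])}
top {'fx': 385.30927909060546, 'fy': 385.30927909060546, 'cx': 257.9914737616792, 'cy': 190.57740771363098, 'R': array([[-0.00393445, -0.999984  , -0.00406432],
       [-0.99351384,  0.00437082, -0.11362719],
       [ 0.11364313,  0.0035909 , -0.99351515]]), 't': array([  81.81294484,  513.07501907, 1093.91394184])}
```

View pics/scene0.png

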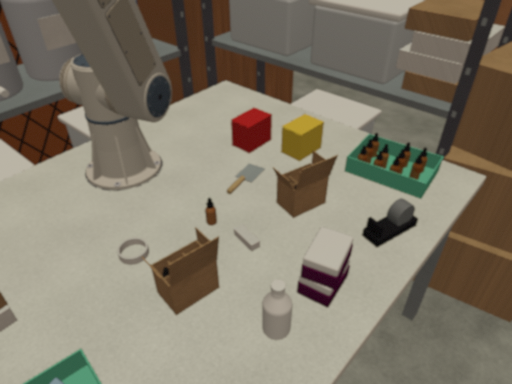

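View pics/top0.png

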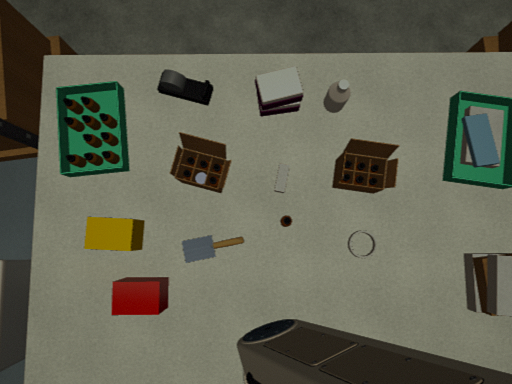

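The top view shows a pale wide cap at (201,178) in the left carton (a), and six dark bottles in the right carton (b) around (365,172). Next I'll check closer and measure.

```bash
cat > h.py <<'E'
import numpy as np,cv2
def cloud(n):
    f=np.load(n) if isinstance(n,str) else n
    d=f['d'];v,u=np.mgrid[:384,:512]
    c=np.stack([(u-f['cx'])/f['fx']*d,(v-f['cy'])/f['fy']*d,d],-1)
    return f['p'],(c-f['t'])@f['R'],d
E
python3 - <<'E'
from h import *
p,X,d=cloud('top0.npz')
a=cv2.resize(p[120:205,160:245],None,fx=4.5,fy=4.5,interpolation=2);b=cv2.resize(p[120:205,325:410],None,fx=4.5,fy=4.5,interpolation=2)
cv2.imwrite('pics/crops.png',np.hstack([a,b])[...,::-1])
for nm,(u0,u1) in dict(a=(165,240),b=(325,405)).items():
    for cam in['top0','scene0']:
        p,X,d=cloud(cam+'.npz')
        if cam=='top0': 
            Y=X[125:200,u0:u1].reshape(-1,3); 
            m=(Y[:,2]>20)&(Y[:,2]<240); c0=np.median(Y[m],0); print(nm,c0)
        Y=X[(d>0)&(abs(X[...,0]-c0[0])<110)&(abs(X[...,1]-c0[1])<110)&(X[...,2]>15)]
        for z0,z1 in[(15,90),(92,108),(108,130),(130,150),(150,170),(170,200)]:
            m=(Y[:,2]>z0)&(Y[:,2]<=z1)
            if m.sum()>4:
                q=Y[m]; print(cam,z0,z1,m.sum(),q.min(0).round(),q.max(0).round(), np.round(cv2.minAreaRect(q[:,:2].astype(np.float32))[0]),cv2.minAreaRect(q[:,:2].astype(np.float32))[1:])
E
```

```text
a [585.81105876 238.85574505  92.90045416]
top0 15 90 1201 [511. 178.  15.] [623. 311.  90.] [567. 240.] ((124.35845184326172, 84.19115447998047), 74.74432373046875)
top0 92 108 317 [511. 169.  92.] [626. 310. 108.] [568. 239.] ((129.0851287841797, 88.64865112304688), 75.18672943115234)
top0 108 130 282 [513. 159. 108.] [632. 312. 130.] [573. 233.] ((138.83126831054688, 89.31649017333984), 75.32920837402344)
top0 130 150 293 [510. 153. 130.] [636. 314. 150.] [575. 231.] ((148.38966369628906, 94.76146697998047), 74.96267700195312)
top0 150 170 158 [605. 165. 150.] [641. 284. 170.] [623. 224.] ((122.74594116210938, 7.938936710357666), 74.21151733398438)
top0 170 200 186 [610. 165. 170.] [647. 283. 190.] [629. 224.] ((122.58625030517578, 8.252333641052246), 74.97579193115234)
scene0 15 90 1156 [509. 165.  15.] [626. 288.  90.] [568. 237.] ((127.20860290527344, 91.01870727539062), 75.0471420288086)
scene0 92 108 257 [515. 164.  92.] [629. 311. 108.] [569. 236.] ((133.50765991210938, 90.83138275146484), 74.8896255493164)
scene0 108 130 260 [512. 155. 108.] [635. 312. 130.] [574. 231.] ((1
[... 1363 characters left out ...]
1432647705078), 81.5135498046875)
scene0 92 108 417 [ 508. -278.   92.] [ 614. -141.  108.] [ 560. -209.] ((127.62105560302734, 92.54389190673828), 81.29801177978516)
scene0 108 130 332 [ 530. -286.  108.] [ 617. -142.  130.] [ 592. -203.] ((78.44296264648438, 154.3470458984375), 18.55735206604004)
scene0 130 150 387 [ 509. -291.  130.] [ 622. -141.  150.] [ 566. -217.] ((142.1522216796875, 94.15015411376953), 81.22238159179688)
scene0 150 170 268 [ 602. -278.  150.] [ 625. -155.  170.] [ 615. -217.] ((124.51956176757812, 6.260702133178711), 81.02908325195312)
scene0 170 200 321 [ 605. -279.  170.] [ 629. -156.  190.] [ 618. -217.] ((124.13223266601562, 6.578315734863281), 80.95183563232422)
```

View pics/crops.png

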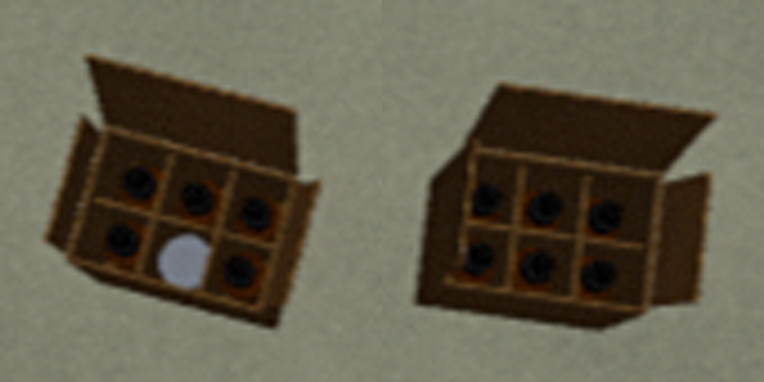

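Confirmed by the crops: the left carton (a) has the jar at about crop (185,262), and the right carton (b) holds six bulbs. So carton_b is the one to close. Next I'll get the flap angles and the clearances in its frame.

```bash
cat >> h.py <<'E'
C=np.array([559.5,-207.5]);YAW=-0.15
def toC(P):
    P=np.array(P,float);c,s=np.cos(YAW),np.sin(YAW);q=P.copy();e=P[...,:2]-C
    q[...,0]=e[...,0]*c+e[...,1]*s;q[...,1]=-e[...,0]*s+e[...,1]*c;return q
def angles(X,d):
    Q=toC(X);Q=Q[(d>0)]
    for n,m in dict(left=(Q[:,1]>45)&(Q[:,1]<110)&(abs(Q[:,0])<32),right=(Q[:,1]<-45)&(Q[:,1]>-110)&(abs(Q[:,0])<32),top=(Q[:,0]>25)&(Q[:,0]<110)&(abs(Q[:,1])<50)).items():
        q=Q[m&(Q[:,2]>112)&(Q[:,2]<215)]
        if len(q)<8: print(n,'few',len(q));continue
        k=0 if n=='top' else 1; f=np.polyfit(q[:,2],q[:,k],1); print(n,len(q),'lat@100',np.polyval(f,100).round(1),'dlat/dz',f[0].round(2),'zmax',q[:,2].max().round())
E
python3 - <<'E'
from h import *
from rig import r
for n in['top0','scene0']:
    p,X,d=cloud(n+'.npz');angles(X,d);Q=toC(X)
    m=(d>0)&(X[...,2]>15)&(X[...,2]<100)&(abs(Q[...,1])<61)&(abs(Q[...,0])<60);q=Q[m];print(np.percentile(q[:,0],[1,99]),np.percentile(q[:,1],[1,99]))
    m=(d>0)&(X[...,2]>20)&(abs(Q[...,1])<300)&(Q[...,0]>80)&(Q[...,0]<350);q=Q[m];print('far',q[:,0].min(),q[:,2].max())
print(toC(r.sense()['eef_pos']))
E
```

```text
left 87 lat@100 66.1 dlat/dz -0.06 zmax 148.0
right 192 lat@100 -61.2 dlat/dz -0.34 zmax 145.0
top 531 lat@100 42.0 dlat/dz 0.19 zmax 191.0
[-43.69173304  40.54146056] [-59.4155974   53.46632631]
far 80.20497004154788 154.44400621096764
left 104 lat@100 60.4 dlat/dz -0.0 zmax 148.0
right 36 lat@100 -61.9 dlat/dz -0.38 zmax 145.0
top 857 lat@100 44.3 dlat/dz 0.19 zmax 190.0
[-43.61264752  43.9620817 ] [-59.5727406   59.34883214]
far 80.41918173579927 152.7340691572303
[-307.05863311 -438.17462358  247.6335212 ]
```

>>> drive_tool(
  deltas=[
    [0, 0, 0, 0.115],
    [0, 0, 0, 0.115],
    [0, 0, 0, 0.115],
    [0, 0, 0, 0.115],
    [2.4, -2.6, 0, 0],
    [2.4, -2.6, 0, 0],
    [2.4, -2.6, 0, 0],
    [2.4, -2.6, 0, 0],
    [2.4, -2.6, 0, 0],
    [2.4, -2.6, 0, 0],
    [2.4, -2.6, 0, 0],
    [0, 0, 0, 0],
  ],
  jaw=1,
  force=20,
)

```text
clock: 1.1
eef_pos: [387.7, -436.8, 248.0]
tcp_rot: [-3.14, -0.001, -0.147]
contact_force: [-0.5, -0.8, 0.7]
opening: -0.006
```

```bash
cat > st.py <<'E'
from h import *
from rig import r
s=r.sense();print(s['clock'],'C-frame',toC(s['eef_pos']).round(1),s['tcp_rot'].round(3),'F',s['contact_force'].round(1),s['opening'])
E
python3 st.py
```

```text
1.1 C-frame [-135.6 -252.4  248. ] [-3.14e+00 -1.00e-03 -1.47e-01] F [-0.5 -0.8  0.7] -0.005543907360888448
```

>>> drive_tool(
  deltas=[
    [2.4, -2.5, 0, 0],
    [2.4, -2.5, 0, 0],
    [2.4, -2.5, 0, 0],
    [2.4, -2.5, 0, 0],
    [2.4, -2.5, 0, 0],
    [0, 0, 3.5, 0],
    [0, 0, 3.5, 0],
    [0, 0, 3.5, 0],
    [0, 0, 0, 0],
    [0, 0, 0, 0],
  ],
)

```text
clock: 1.93
eef_pos: [519.9, -334.2, 141.8]
tcp_rot: [-3.14, 0.004, -0.15]
contact_force: [1.2, -0.6, 0.1]
opening: -0.001
```

```bash
python3 st.py
```

```text
1.9333 C-frame [ -20.2 -131.2  141.8] [-3.14   0.004 -0.15 ] F [ 1.2 -0.6  0.1] -0.001160277533728118
```

>>> drive_tool(
  deltas=[
    [0, -1.6, 0, 0],
    [0, -1.6, 0, 0],
    [0, -1.6, 0, 0],
    [0, -1.2, 0, 0],
    [0, -1.2, 0, 0],
    [0, -1.0, 0, 0],
    [0, -0.4, 0.8, 0],
    [0, -0.4, 0.7, 0],
    [0, 0, 0.5, 0],
    [0, 0, 0, 0],
    [0, 0, 0, 0],
  ],
)

```text
clock: 2.85
eef_pos: [534.2, -246.0, 122.4]
tcp_rot: [-3.141, 0.002, -0.151]
contact_force: [-1.2, 0.2, 0.2]
opening: -0.0
```

```bash
python3 st.py
```

```text
2.85 C-frame [-19.3 -41.8 122.4] [-3.141e+00  2.000e-03 -1.510e-01] F [-1.2  0.2  0.2] -0.00021358402724683492
```

Tip is at about z 105. I'll press the last few mm gently.

>>> drive_tool(
  deltas=[
    [0, 0, 0.15, 0],
    [0, 0, 0.1, 0],
    [0, 0, 0.05, 0],
    [0, 0, 0, 0],
    [0, 0, 0, 0],
  ],
)

```text
clock: 3.27
eef_pos: [534.7, -246.0, 120.3]
tcp_rot: [3.142, -0.0, -0.15]
contact_force: [-0.7, 0.4, 0.0]
opening: 0.001
```

Run:
```python
from h import *
from rig import cams
import st
for n in['top','scene']:
    p,d=cams.grab_frame(n);np.savez(n+'1.npz',p=p,d=d,**cams.camera_params(n));_,X,_=cloud(n+'1.npz');angles(X,d)
    Q=toC(X);
    for x in range(-35,40,15):
        m=(d>0)&(abs(Q[...,0]-x)<6)&(Q[...,1]<-20)&(Q[...,1]>-60)&(Q[...,2]>85)&(Q[...,2]<135);print(x,m.sum(),np.percentile(Q[m][:,2],[10,50,90]).round(1) if m.sum() else '')
p=np.load('scene1.npz')['p'];cv2.imwrite('pics/s1.png',cv2.resize(p[200:330,120:280],None,fx=4,fy=4)[...,::-1])
```

```text
3.2667 C-frame [-18.8 -41.8 120.3] [ 3.142 -0.    -0.15 ] F [-0.7  0.4  0. ] 0.001065109153767102
left 86 lat@100 66.2 dlat/dz -0.06 zmax 148.0
right few 1
top 528 lat@100 41.9 dlat/dz 0.19 zmax 191.0
-35 71 [ 99.6 102.8 109.8]
-20 11 [100.8 103.  119.7]
-5 0 
10 7 [101.3 104.  106.4]
25 32 [ 99.3 102.1 104.9]
left 97 lat@100 60.4 dlat/dz -0.0 zmax 147.0
right 616 lat@100 -46.1 dlat/dz -0.3 zmax 215.0
top 864 lat@100 44.3 dlat/dz 0.19 zmax 193.0
-35 15 [101.7 103.3 105. ]
-20 42 [102.3 104.4 129.9]
-5 93 [102.5 112.  130.1]
10 30 [101.7 103.3 104.6]
25 13 [101.5 102.9 104.3]
```

View pics/s1.png

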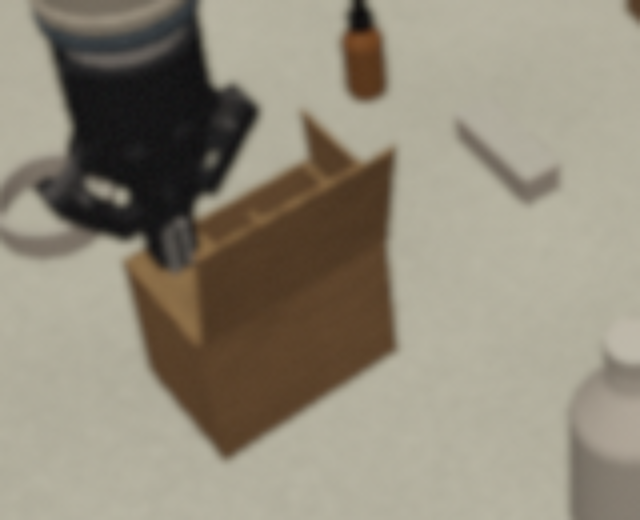

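The scene view shows the right flap flat under the fingertips (crop ~(170,270)), with the left and top flaps still standing. I'll press until the force shows.

>>> drive_tool(
  deltas=[
    [0, 0, 0.08, 0],
    [0, 0, 0.07, 0],
    [0, 0, 0, 0],
    [0, 0, 0, 0],
  ],
)

```text
clock: 3.7
eef_pos: [534.8, -245.9, 119.8]
tcp_rot: [3.141, -0.0, -0.15]
contact_force: [-3.3, 1.4, 11.4]
opening: -0.002
```

The 11 N reading means the flap is on its stop. On to the left flap, from its outside.

>>> drive_tool(
  deltas=[
    [0, 0, -2.5, 0],
    [0, 0, -3, 0],
    [0, 0, -3, 0],
    [0, -2.8, 0, 0],
    [0, -2.8, 0, 0],
    [0, -2.8, 0, 0],
    [0, -2.8, 0, 0],
    [0, -2.8, 0, 0],
    [0, -2.8, 0, 0],
    [0, 0, 0, 0],
    [0, 0, 0, 0],
  ],
)

```text
clock: 4.62
eef_pos: [560.0, -78.5, 203.8]
tcp_rot: [3.142, -0.0, -0.148]
contact_force: [0.4, -0.7, 0.8]
opening: -0.002
```

```bash
python3 st.py
```

```text
4.6167 C-frame [-18.8 127.6 203.8] [ 3.142 -0.    -0.148] F [ 0.4 -0.7  0.8] -0.0021139186546610352
```

>>> drive_tool(
  deltas=[
    [0, 0, 3.1, 0],
    [0, 0, 3.1, 0],
    [0, 1.6, 0, 0],
    [0, 1.6, 0, 0],
    [0, 1.6, 0, 0],
    [0, 1.0, 0, 0],
    [0, 1.0, 0, 0],
    [0, 0.9, 0, 0],
    [0, 0.4, 0.8, 0],
    [0, 0.4, 0.7, 0],
    [0, 0, 0.5, 0],
    [0, 0, 0, 0],
  ],
)

```text
clock: 5.62
eef_pos: [546.6, -163.6, 120.4]
tcp_rot: [-3.141, 0.002, -0.15]
contact_force: [0.1, -0.7, 0.3]
opening: -0.007
```

>>> drive_tool(
  deltas=[
    [0, 0, 0.15, 0],
    [0, 0, 0.1, 0],
    [0, 0, 0, 0],
    [0, 0, 0, 0],
  ],
)

```text
clock: 5.95
eef_pos: [546.9, -163.3, 119.9]
tcp_rot: [3.141, 0.001, -0.149]
contact_force: [-4.3, -1.1, 9.1]
opening: 0.002
```

```bash
python3 st.py
```

```text
5.95 C-frame [-19.1  41.8 119.9] [ 3.141e+00  1.000e-03 -1.490e-01] F [-4.3 -1.1  9.1] 0.001563057887121022
```

>>> drive_tool(
  deltas=[
    [0, 0, -2, 0],
    [0, 0, -3.5, 0],
    [0, 0, -3.5, 0],
    [0, 0, -3.5, 0],
    [3, 1, 0, 0],
    [3, 1, 0, 0],
    [3, 1, 0, 0],
    [3, 1.2, 0, 0],
    [1, 0, 0, 0],
    [0, 0, 0, 0],
    [0, 0, 0, 0],
  ],
)

```text
clock: 6.87
eef_pos: [668.9, -223.9, 243.4]
tcp_rot: [-3.141, 0.002, -0.15]
contact_force: [-0.8, 0.1, -0.3]
opening: 0.002
```

Run:
```python
from h import *
from rig import cams
import st
for n in['top','scene']:
    p,d=cams.grab_frame(n);np.savez(n+'2.npz',p=p,d=d,**cams.camera_params(n));_,X,_=cloud(n+'2.npz')
    Q=toC(X)
    for a,b in[(-60,-20),(20,60)]:
        m=(d>0)&(abs(Q[...,0])<33)&(Q[...,1]>a)&(Q[...,1]<b)&(Q[...,2]>40)&(Q[...,2]<170);print(n,a,m.sum(),np.percentile(Q[m][:,2],[5,50,95]).round(1) if m.sum() else '')
p=np.load('scene2.npz')['p'];cv2.imwrite('pics/s2.png',cv2.resize(p[180:340,120:300],None,fx=3.5,fy=3.5)[...,::-1])
```

```text
6.8667 C-frame [1.106e+02 1.000e-01 2.434e+02] [-3.141e+00  2.000e-03 -1.500e-01] F [-0.8  0.1 -0.3] 0.001599385030796443
top -60 355 [ 99.4 102.5 105.7]
top 20 353 [ 99.3 102.4 105.5]
scene -60 212 [101.4 103.4 105.3]
scene 20 77 [101.4 103.4 105.7]
```

View pics/s2.png

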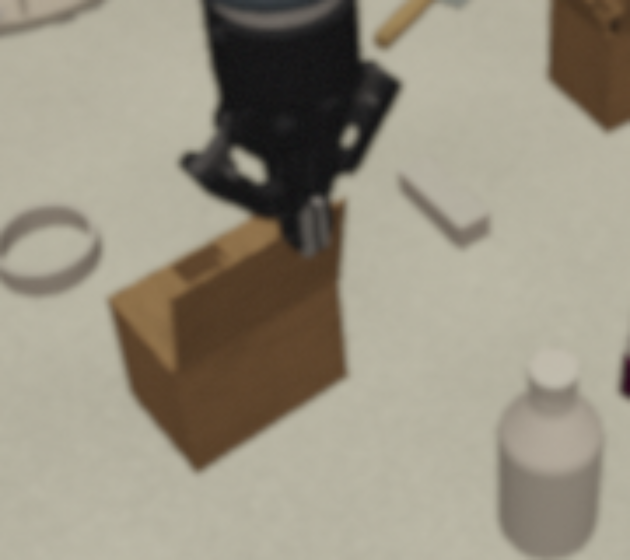

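Both side flaps measure flat, with tops at z≈103, and the top flap still stands. Now I'll come down behind the top flap and sweep it over.

>>> drive_tool(
  deltas=[
    [0, 0, 2.6, 0],
    [0, 0, 2.5, 0],
    [0, 0, 2.5, 0],
    [-1.5, 0, 0, 0],
    [-1.5, 0, 0, 0],
    [-1.5, 0, 0, 0],
    [-1.2, 0, 0, 0],
    [-1.2, 0, 0, 0],
    [-1.2, 0, 0, 0],
    [-1.2, 0, 0, 0],
    [-0.7, 0, 0, 0],
    [0, 0, 0, 0],
  ],
)

```text
clock: 7.97
eef_pos: [568.6, -209.1, 168.7]
tcp_rot: [-3.141, 0.001, -0.15]
contact_force: [0.5, 0.9, -0.3]
opening: -0.001
```

```bash
python3 st.py
```

```text
7.9667 C-frame [  9.2  -0.2 168.7] [-3.141e+00  1.000e-03 -1.500e-01] F [ 0.5  0.9 -0.3] -0.001257920428399618
```

>>> drive_tool(
  deltas=[
    [-0.6, 0, 0.8, 0],
    [-0.6, 0, 0.8, 0],
    [-0.6, 0, 0.8, 0],
    [-0.6, 0, 0.8, 0],
    [-0.5, 0, 0.7, 0],
    [0, 0, 0.3, 0],
    [0, 0, 0.2, 0],
    [0, 0, 0, 0],
    [0, 0, 0, 0],
  ],
)

```text
clock: 8.72
eef_pos: [541.8, -205.5, 124.2]
tcp_rot: [-3.142, 0.0, -0.15]
contact_force: [-0.6, 0.8, 0.1]
opening: 0.003
```

```bash
python3 st.py
```

```text
8.7167 C-frame [-17.8  -0.6 124.2] [-3.142  0.    -0.15 ] F [-0.6  0.8  0.1] 0.002840296268272058
```

>>> drive_tool(
  deltas=[
    [0, 0, 0.08, 0],
    [0, 0, 0.07, 0],
    [0, 0, 0, 0],
    [0, 0, 0, 0],
  ],
)

```text
clock: 9.05
eef_pos: [542.2, -205.6, 123.8]
tcp_rot: [3.141, -0.001, -0.15]
contact_force: [-4.2, 0.4, 11.1]
opening: 0.004
```

The top flap is on its stop. I'll lift straight up, back off towards the robot and check.

>>> drive_tool(
  deltas=[
    [0, 0, -1.5, 0],
    [0, 0, -3, 0],
    [0, 0, -3.5, 0],
    [0, 0, -3.5, 0],
    [-2.5, 0, 0, 0],
    [-3, 0, 0, 0],
    [-3, 0, 0, 0],
    [-3, 0, 0, 0],
    [-3, 0, 0, 0],
    [0, 0, 0, 0],
    [0, 0, 0, 0],
  ],
)

```text
clock: 9.97
eef_pos: [397.8, -183.7, 238.1]
tcp_rot: [3.141, -0.001, -0.151]
contact_force: [0.3, -1.2, -0.3]
opening: 0.003
```

Run:
```python
from h import *
from rig import cams
import st
for n in['top','scene']:
    p,d=cams.grab_frame(n);np.savez(n+'3.npz',p=p,d=d,**cams.camera_params(n));_,X,_=cloud(n+'3.npz')
    Q=toC(X)
    for a,b in[(-60,-20),(-20,20),(20,60)]:
        for x0,x1 in[(-40,-10),(10,40)]:
            m=(d>0)&(Q[...,0]>x0)&(Q[...,0]<x1)&(Q[...,1]>a)&(Q[...,1]<b)&(Q[...,2]>60)&(Q[...,2]<180);print(n,a,x0,m.sum(),np.percentile(Q[m][:,2],[5,50,95]).round(1) if m.sum() else '')
    p0,X0,d0=cloud(n+'0.npz')
    m=(d>0)&(d0>0)&(abs(d-d0)>12)&(np.minimum(d,d0)>0)
    k,l,stt,c=cv2.connectedComponentsWithStats(cv2.morphologyEx(m.astype(np.uint8),cv2.MORPH_OPEN,np.ones((3,3))))
    print(n,'changed blobs',[s.tolist() for s in stt[1:] if s[4]>25])
p=np.load('scene3.npz')['p'];q=np.load('top3.npz')['p'];cv2.imwrite('pics/s3.png',np.vstack([cv2.resize(p[100:340,100:460],(720,300) if 0 else (450,300)),cv2.resize(q[50:280,130:450],(450,300))])[...,::-1])
```

```text
9.9667 C-frame [-163.4   -0.6  238.1] [ 3.141e+00 -1.000e-03 -1.510e-01] F [ 0.3 -1.2 -0.3] 0.002753551734685376
top -60 -40 160 [104.  106.8 109.9]
top -60 10 156 [103.3 106.8 109.9]
top -20 -40 163 [103.8 106.6 109.9]
top -20 10 158 [103.5 107.  110.1]
top 20 -40 161 [104.  107.  109.8]
top 20 10 158 [103.8 106.4 109.8]
top changed blobs [[338, 139, 59, 49, 1938], [385, 159, 12, 29, 285], [210, 181, 302, 203, 28561]]
scene -60 -40 173 [105.3 107.4 109.3]
scene -60 10 206 [ 94.5 107.4 109.1]
scene -20 -40 168 [105.3 107.3 109.3]
scene -20 10 189 [104.8 107.2 109.4]
scene 20 -40 158 [105.4 107.3 109. ]
scene 20 10 177 [104.8 107.2 109.3]
scene changed blobs [[52, 0, 121, 189, 13166], [59, 60, 30, 55, 950], [305, 78, 8, 6, 33], [154, 229, 65, 55, 1574]]
```

View pics/s3.png

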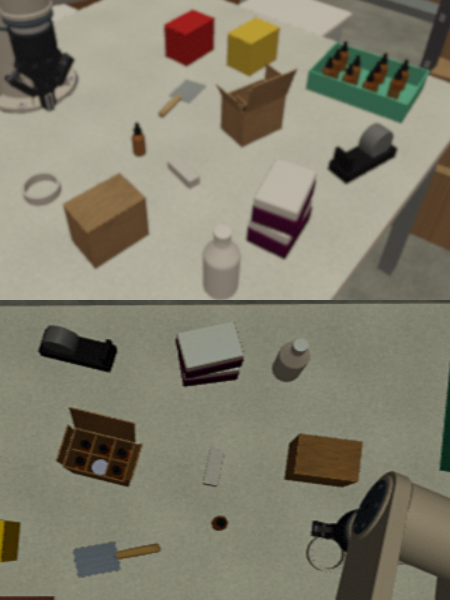

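The picture shows carton b closed flat (scene crop (105,215)), carton a open with all its flaps up, and everything else unmoved.

```bash
python3 -c "
from rig import job
print(job.sign_off())"
```

```text
the job is handed in; nothing more can be done
None
```

I closed carton_b, the one on the robot's right, because it holds the full set of six bottles. Carton_a has the jar, so I left it open. The job was handed in at about 10 s on the robot's clock, with the robot touching nothing.

- **Order:** I folded the right side flap, then the left, then the long top flap. Each one was pressed until it met its stop, at about 9–11 N.
- **Flaps flat:** Before the top flap was folded, both side flaps measured about z = 103 mm. At the end the top flap measured about 107 mm everywhere in both camera views, as it should when flat.
- **Everything else:** Carton_a still has all three flaps up. Comparing before and after, only carton_b and the arm changed. The one exception is a 33-pixel patch at the scene view's background, near (305,78), which I took to be depth noise and did not investigate.

No check failed.

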